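# Sort the capped sample tubes into their colour stands

### The job

Pick out the three slim sample tubes from among the bottles and put each one upright into the stand of the same colour as its cap: blue cap in the blue stand, orange in the orange, white in the white. Lower each tube until it stands on the floor of its cup rather than dropping it in, and leave the bottles and the dish standing where they are.

Things in the scene. Friction and masses are not known exactly. Their poses are not given: they have to be found in the camera images.
- tube_blue: Closed sample tube standing upright, blue screw cap on a red body; loose, about 40 g. 113 mm tall; round body 29 mm in diameter up to 99 mm, cap 32 mm in diameter above. Origin: centre of the underside, z up along the tube.
- tube_orange: Closed sample tube standing upright, orange screw cap on a pale grey body; loose, about 40 g. 113 mm tall; round body 29 mm in diameter up to 99 mm, cap 32 mm in diameter above. Origin: centre of the underside, z up along the tube.
- tube_white: Closed sample tube standing upright, white screw cap on a beige body; loose, about 40 g. 113 mm tall; round body 29 mm in diameter up to 99 mm, cap 32 mm in diameter above. Origin: centre of the underside, z up along the tube.
- stand_blue: Single-tube stand, plain blue plastic, fixed to the bench. Square base 70 x 70 x 6 mm, on it a round open cup whose rim is 43 mm above the bench; the cup is 44 mm wide inside, flaring to about 56 mm at the rim; inner floor 10 mm above the bench. Origin: centre of the underside on the bench, z up.
- stand_orange: Single-tube stand, plain orange plastic, fixed to the bench. Square base 70 x 70 x 6 mm, on it a round open cup whose rim is 43 mm above the bench; the cup is 44 mm wide inside, flaring to about 56 mm at the rim; inner floor 10 mm above the bench. Origin: centre of the underside on the bench, z up.
- stand_white: Single-tube stand, plain white plastic, fixed to the bench. Square base 70 x 70 x 6 mm, on it a round open cup whose rim is 43 mm above the bench; the cup is 44 mm wide inside, flaring to about 56 mm at the rim; inner floor 10 mm above the bench. Origin: centre of the underside on the bench, z up.
- bottle_a: Bystander: short fat round bottle, red with blue cap, 56 mm in diameter, 107 mm tall, loose. Origin: centre of the underside.
- bottle_b: Bystander: short fat round bottle, pale grey with orange cap, 52 mm in diameter, 101 mm tall, loose. Origin: centre of the underside.
- oil_bottle: Bystander: small brown dropper bottle with black bulb, 33 mm in diameter, 102 mm tall, loose. Origin: centre of the underside.
- dish_a: Bystander: flat round lidded dish, 58 mm in diameter, 15 mm tall, loose, on the open bench in front of the microscope. Origin: centre of the underside. The microscope is fixed in the middle of the bench, between the tubes (to its right) and the stands (to its left): its stage and knobs reach forward to x = 0.43 m and up to 0.14 m, its head above that begins at x = 0.63 m, its screen at x = 0.73 m.

How it is judged (in metres and radians):
At the end, for the whole second after the job is handed in: Each tube stands in the stand of its cap's colour: within 12 mm of the stand's centre, its underside within 5 mm of the cup's inner floor, less than 0.1 rad from upright, released and at rest (horizontal distance between tube_blue and stand_blue below 0.012 m and z of tube_blue in the frame of stand_blue between 0.005 and 0.015 m and angle between each of tube_blue, tube_orange, tube_white's own z axis and vertical below 0.1 rad and linear speed of each of tube_blue, tube_orange, tube_white below 0.02 m/s and contact force between the fingers and tube_blue below 0.1 N and horizontal distance between tube_orange and stand_orange below 0.012 m and z of tube_orange in the frame of stand_orange between 0.005 and 0.015 m and contact force between the fingers and tube_orange below 0.1 N and horizontal distance between tube_white and stand_white below 0.012 m and z of tube_white in the frame of stand_white between 0.005 and 0.015 m and contact force between the fingers and tube_white below 0.1 N); the robot touches nothing.
It fails at once if a bottle or the dish is moved more than 20 mm (distance of any of bottle_a, bottle_b, oil_bottle, dish_a from where it was at the start of the episode above 0.02 m).
It fails at once if a bottle or the dish is tipped (angle between any of bottle_a, bottle_b, oil_bottle, dish_a's own z axis and vertical above 0.4 rad).
It fails at once if a tube is dropped into a stand (faster than 0.6 m/s within 30 mm of its axis and with the underside below 90 mm) ((horizontal distance between tube_blue and stand_blue below 0.03 m and height (world z) of tube_blue below 0.09 m and linear speed of tube_blue above 0.6 m/s) or (horizontal distance between tube_blue and stand_orange below 0.03 m and height (world z) of tube_blue below 0.09 m and linear speed of tube_blue above 0.6 m/s) or (horizontal distance between tube_blue and stand_white below 0.03 m and height (world z) of tube_blue below 0.09 m and linear speed of tube_blue above 0.6 m/s) or (horizontal distance between tube_orange and stand_blue below 0.03 m and height (world z) of tube_orange below 0.09 m and linear speed of tube_orange above 0.6 m/s) or (horizontal distance between tube_orange and stand_orange below 0.03 m and height (world z) of tube_orange below 0.09 m and linear speed of tube_orange above 0.6 m/s) or (horizontal distance between tube_orange and stand_white below 0.03 m and height (world z) of tube_orange below 0.09 m and linear speed of tube_orange above 0.6 m/s) or (horizontal distance between tube_white and stand_blue below 0.03 m and height (world z) of tube_white below 0.09 m and linear speed of tube_white above 0.6 m/s) or (horizontal distance between tube_white and stand_orange below 0.03 m and height (world z) of tube_white below 0.09 m and linear speed of tube_white above 0.6 m/s) or (horizontal distance between tube_white and stand_white below 0.03 m and height (world z) of tube_white below 0.09 m and linear speed of tube_white above 0.6 m/s)).
It also fails if it takes over 99 s, if anything falls off the work surface, if the arm or the gripper's body presses on something with over 40 N, if the wrist force passes 120 N, or if a joint passes its speed limit or range.

### The arm

A 6-joint arm with a two-finger parallel gripper is mounted at the origin on a cart in front of the work surface, level with it; the furniture and walls round the work are solid. World frame = base frame: x ahead of the robot, y to its left, z up, the work surface at z = 0. Lengths are in mm, angles in degrees, forces in N, time in s.
With the tool pointing down it reaches from about 350 to 850 mm from the base axis. Payload 8.1 kg.
Tool frame: the origin (TCP) lies at the very end of the fingers, on their centre line; the grasp point (between the pads) lies 19 mm behind it (r.grasp_offset is the distance from the TCP to the grasp point, in mm); z points along the fingers, y is the line along which they close (so a half turn about z gives the same grasp; the last joint's range is limited). The gripper opens to 85 mm and grips with 20 to 120 N. Pads are 22 mm wide; open, the fingers measure 114 mm over their backs; the gripper's body (76 mm by 85 mm) begins 54 mm behind the grasp point. The pads swing forward as they close: fully open they stand 13 mm farther back than shut.
Start: joints at [-70.21, 7.471, 85.268, -0, 87.261, -4.893], TCP at [250.578, -545.175, 202.592] pointing down, gripper open.
Joint ranges: [-169.43, 169.43], [-51.17, 129.36], [1.28, 143.12], [-76.62, 256.62], [0, 156.53], [-152.29, 152.29]. Speed limits (degrees/s): [136.94, 136.94, 159.86, 180, 180, 180].

### API

Orientations are given as [roll, pitch, yaw] about the fixed x, y, z axes, in that order (R = Rz(yaw) Ry(pitch) Rx(roll)).
In Python, from bench import r gives the robot as it stands.
- The arm moves only by the tool carry_out, never from a script. Its argument "commands" is a list of rows, each an object with "jaw": the finger opening in m, from 0 to 0.0854; "translation": the shift along the tool's x, y, z in m, a list of three; "spin": the turn about the tool's z in rad. A call has exactly 8 rows; each row shifts and turns the commanded pose from where the row before left it, along the tool's axes as they then stand; what a row does not reach is not made up. A row lasts 1/12 s, in which the tool goes at most 41.7 mm and 7.16 degrees, less where a joint would pass 70% of its speed; a pose out of reach is approached as far as the arm can. A call is refused whole if a number of a shift passes 0.0417 or a number of a turn 0.125, either way. A call with a gripper value outside its range is refused whole. The fingers move at their own pace and stop on an object; "squeeze" is the grip in N (left out, the last holds). Time passes only in rows, so rows that do not move let the fingers close, or fill a call up. It gives the time, the measured TCP pose, the force, the opening and the grip force at its end, in the units of the state.
- r.sense(): the state, without advancing time (a new reading comes with each control period).
- r.snapshot(name): name is "scene" or "top" or "wrist"; returns a dict with "pixels" (480x640x3 uint8, blue, green, red), "K" (3x3 intrinsics, pixels), "extrinsics" (4x4, takes a point from camera to world coordinates). Camera axes: x right, y down, z forward; pixel columns grow to the right and rows downward; lengths in mm; the calibration is good to about 2 mm. A picture is of the moment at which its call begins. There is no depth.
- r.hand_in(): hands the job in; it is judged then, once.
Trained networks look in a picture, given as the dict that the camera call returned (one of the last four; its "shot" number tells which), for a name from the list of things; names that differ only in an ending like _2 or _b are one class to them, and where a whole thing is asked for, a point or a joint stands for the part that bears it (a point fixed in the world has none). Each returns a list of dicts, best first, with "score" (0 to 1); they miss things now and then, are a little off and sometimes report something else, mostly with a low value. They report only what shows in the picture. A call takes as long as a camera call.
- r.spot_in(picture, target): "xy" ([column, row] in pixels, amid what is visible of it).
- r.regions_of(picture, target): "pixels" (480x640 bool, what is visible of it) and "xy" ([column, row] in pixels, amid what is visible of it).
- r.landmark_of(picture, target): "xy" ([column, row] in pixels: a listed point, or the origin of a listed thing).
The state is a dict: "time": time; "joint_pos": joint angles; "qd": joint speeds; "joint_efforts": joint torques, N m; "tool_pos": TCP position; "tcp_rot": TCP orientation; "ft_force": force on the tool from outside, world axes, zero at the start; "wrist_torque": the same for the moment, N m; "finger_gap": finger opening in mm; "grip_force": force on a finger pad.
Only numpy, scipy, OpenCV 4.12 (cv2) and the standard library are available. Lean on these libraries where they do the work, as an engineer would, in place of code of your own. Each camera call takes 0.05 s, during which the arm holds its last target. There are 200 camera calls.

## Working session

There is one attempt and no reset: what is moved stays moved. The work goes in short steps, Python scripts to look and compute and a tool call to move; the robot and the scene stay as the last step left them, time stands still between calls to the robot, and variables do not carry over. Pictures are saved under pics/ and viewed, at most 14 in all, crops included, and the job is handed in when it is done.

Besides the shell and the picture viewer there is one more tool, called by a JSON object that holds its "api" and its "payload". carry_out: Moves the arm, as the interface text tells. Its arguments: {"type":"object","properties":{"commands":{"type":"array","items":{"type":"object","properties":{"jaw":{"type":"number"},"translation":{"type":"array","items":{"type":"number"}},"spin":{"type":"number"}}}},"squeeze":{"type":"number"}},"required":["commands"]}

```bash
mkdir -p pics
python3 - <<'E'
from bench import r
import cv2
s=r.sense(); print(s)
for n in ("scene","top"):
    p=r.snapshot(n); cv2.imwrite(f"pics/{n}0.png",p["pixels"]); print(n,p["K"].tolist(),p["extrinsics"].round(3).tolist())
    for t in ("tube_blue","tube_orange","tube_white","stand_blue","stand_orange","stand_white","bottle_a","bottle_b","oil_bottle","dish_a"):
        print(t,[(q["xy"],round(q["score"],2)) for q in r.landmark_of(p,t)][:3])
E
```

```text
{'time': 0.0, 'joint_pos': array([-7.02091881e+01,  7.51630032e+00,  8.53281952e+01, -1.19710657e-03,
        8.72625416e+01, -4.89350984e+00]), 'qd': array([-0.05087339, -0.06363237, -0.01896867,  0.00548084, -0.08335388,
        0.06124136]), 'joint_efforts': array([-1.22773698e-03, -5.69415987e+01, -5.00545800e+01, -4.81804564e-04,
        1.51546713e-02,  4.67980180e-05]), 'tool_pos': array([ 250.37484344, -544.6005503 ,  201.54245319]), 'tcp_rot': array([-1.79893251e+02, -7.93942759e-03,  2.46843726e+01]), 'ft_force': array([-0.29301865, -0.63901972,  0.20201971]), 'wrist_torque': array([-0.05345367,  0.05836499, -0.0071979 ]), 'grip_force': 0.0, 'finger_gap': 85.21743150739573}
scene [[608.3119992568564, 0.0, 314.0695149661444], [0.0, 608.3119992568564, 230.60760897808132], [0.0, 0.0, 1.0]] [[0.46, -0.397, 0.795, -672.738], [-0.888, -0.186, 0.421, -618.358], [-0.019, -0.899, -0.438, 685.296], [0.0, 0.0, 0.0, 1.0]]
tube_blue [([395.5, 289.6], 0.84)]
tube_orange [([470.1, 264.3], 0.81)]
tube_white [([464.9, 279.5], 0.64)]
stand_blue [([217.3, 236.4], 0.33)]
stand_orange [([215.1,
[... 243 characters left out ...]
330.3975298928396], [0.0, 522.2933151568659, 248.33339577263618], [0.0, 0.0, 1.0]] [[0.01, -0.986, 0.167, 283.06], [-1.0, -0.011, -0.006, 8.274], [0.008, -0.167, -0.986, 1201.746], [0.0, 0.0, 0.0, 1.0]]
tube_blue [([439.5, 289.8], 0.71)]
tube_orange [([484.0, 203.7], 0.89)]
tube_white [([489.5, 244.2], 0.97), ([221.5, 265.8], 0.18)]
stand_blue [([167.1, 266.0], 0.6)]
stand_orange [([222.5, 270.5], 0.82)]
stand_white []
bottle_a [([432.7, 239.8], 0.8), ([488.4, 290.2], 0.79), ([437.3, 290.3], 0.47)]
bottle_b [([432.7, 239.8], 0.8), ([488.4, 290.2], 0.79), ([437.3, 290.3], 0.47)]
oil_bottle [([432.0, 202.9], 0.77), ([349.4, 292.3], 0.37)]
dish_a [([350.5, 289.8], 0.56), ([206.4, 226.9], 0.48)]
```

View pics/scene0.png

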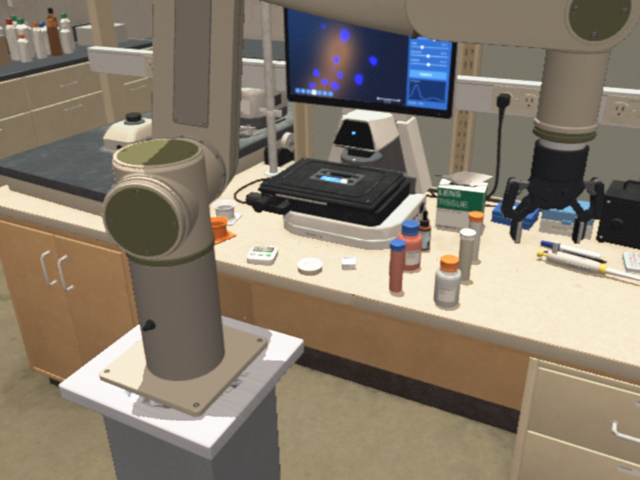

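View pics/top0.png

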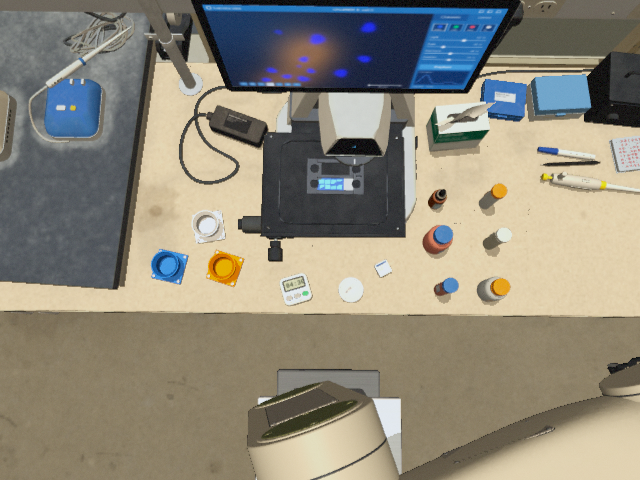

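The scene view shows the blue tube at about (397,265), white (467,255) and orange (476,235). The top view has blue, white and orange tubes with bases near (439,290), (490,244) and (484,204). The stands are blue (168,266), orange (225,267) and white (208,226). The three fat or dropper bottles sit between the tubes.

```bash
cat > h.py <<'E'
from bench import r
import numpy as np, cv2
def ray(p,xy):
    d=p["extrinsics"][:3,:3]@np.linalg.inv(p["K"])@[xy[0],xy[1],1.]
    return p["extrinsics"][:3,3],d/np.linalg.norm(d)
def atz(p,xy,z):
    o,d=ray(p,xy); return (o+d*(z-o[2])/d[2])
def tri(obs):
    A=0;b=0;L=[]
    for p,xy in obs:
        o,d=ray(p,xy); M=np.eye(3)-np.outer(d,d); A=A+M; b=b+M@o; L.append((o,M))
    X=np.linalg.solve(A,b); return X.round(1),[round(float(np.linalg.norm(M@(X-o))),1) for o,M in L]
def proj(p,X):
    E=np.linalg.inv(p["extrinsics"]); c=E[:3,:3]@X+E[:3,3]; u=p["K"]@c; return u[:2]/u[2]
E
python3 - <<'E'
from h import *
t=r.snapshot("top"); s=r.snapshot("scene")
for n in ("tube_blue","tube_orange","tube_white"):
    a=r.landmark_of(t,n)[0]["xy"]; b=r.landmark_of(s,n)[0]["xy"]; print(n,tri([(t,a),(s,b)]),atz(t,a,0).round(1))
    a=r.regions_of(t,n); b=r.regions_of(s,n)
    for q in (a[:1],b[:1]):
        for k in q: ys,xs=np.where(k["pixels"]); print("  reg",xs.min(),xs.max(),ys.min(),ys.max(),k["xy"],round(k["score"],2))
for n,c in dict(blue=(168,266),orange=(224,267),white=(208,226)).items(): print(n,atz(t,c,25).round(1),[(q["xy"],round(q["score"],2)) for q in r.landmark_of(t,"stand_"+n)+r.regions_of(t,"stand_"+n)])
for c in ((433,240),(488,290),(432,203)): print("bottle",atz(t,c,0).round(1))
w=r.snapshot("wrist"); cv2.imwrite("pics/w0.png",w["pixels"]); print(w["extrinsics"].round(3).tolist(),w["K"].tolist())
# cap tops at 113 from colour blobs
hsv=cv2.cvtColor(t["pixels"],cv2.COLOR_BGR2HSV)
for n,lo,hi,(x,y) in (("blue",(100,100,50),(125,255,255),(450,286)),("orange",(8,150,120),(22,255,255),(499,191)),("white",(0,0,170),(180,50,255),(503,236)),("st_blue",(100,100,30),(125,255,255),(168,266)),("st_or",(5,150,80),(22,255,255),(224,267))):
    h=14 if n[:2]!="st" else 25
    m=cv2.inRange(hsv[y-h:y+h,x-h:x+h],lo,hi); ys,xs=np.where(m); 
    c=(xs.mean()+x-h,ys.mean()+y-h); print(n,c,len(xs),atz(t,c,113 if h==14 else 20).round(1))
E
```

```text
tube_blue (array([ 391.6, -249. ,    2.2]), [4.7, 4.7]) [ 389.6 -245.1    0. ]
  reg 435 458 278 294 [445.6, 289.8] 0.61
  reg 389 405 238 291 [400.5, 263.6] 0.68
tube_orange (array([ 599.6, -359.1,  -10.9]), [0.9, 0.9]) [ 597.1 -356.6    0. ]
  reg 478 506 184 208 [492.0, 197.6] 0.86
tube_white (array([ 498.8, -367.5,    2.5]), [2.5, 2.5]) [ 500.4 -370.7    0. ]
  reg 484 510 228 248 [498.9, 238.0] 0.84
  reg 459 475 229 280 [469.5, 254.5] 0.56
blue [437.8 368.3  25. ] [([168.8, 265.2], 0.62), ([167.5, 265.4], 0.7)]
orange [436.8 241.5  25. ] [([225.6, 266.8], 0.92), ([224.2, 269.0], 0.73)]
white [531.4 282.3  25. ] [([206.5, 227.7], 0.74), ([490.5, 242.1], 0.39), ([207.7, 227.1], 0.69)]
bottle [ 509.2 -239.8    0. ]
bottle [ 393.2 -364.2   -0. ]
bottle [ 598.4 -239.5    0. ]
[[0.417, -0.874, -0.248, 313.335], [-0.909, -0.402, -0.114, -517.265], [0.0, 0.273, -0.962, 373.932], [0.0, 0.0, 0.0, 1.0]] [[371.3259437501232, 0.0, 321.3918716424424], [0.0, 371.3259437501232, 240.16156978976176], [0.0, 0.0, 1.0]]
blue (np.float64(449.82702702702704), np.float64(285.0648648648649)) 185 [ 392.3 -249.5  113. ]
orange (np.float64(498.63128491620114), np.float64(190.731843575419)) 179 [ 597.8 -361.   113. ]
white (np.float64(504.0380434782609), np.float64(234.02173913043478)) 184 [ 502.6 -368.3  113. ]
st_blue (np.float64(168.2863436123348), np.float64(265.68612334801765)) 908 [439.1 369.2  20. ]
st_or (np.float64(223.95859872611464), np.float64(267.79777070063693)) 628 [435.7 242.5  20. ]
```

View pics/w0.png

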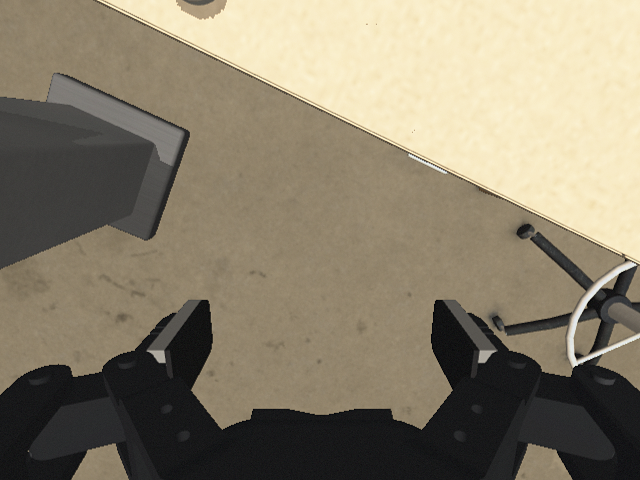

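The wrist view shows only the floor and bench edge, with the fingers at the bottom. The estimates agree between views to a few mm. I'll square the tool to yaw 0, move above the tubes, and refine from the wrist camera there.

{"api": "carry_out", "payload": {"commands": [{"translation": [0, 0, -0.012], "spin": 0.1077, "jaw": 0.0854}, {"translation": [0, 0, -0.012], "spin": 0.1077, "jaw": 0.0854}, {"translation": [0, 0, -0.012], "spin": 0.1077, "jaw": 0.0854}, {"translation": [0, 0, -0.0114], "spin": 0.1077, "jaw": 0.0854}, {"translation": [0.018, -0.03, 0], "jaw": 0.0854}, {"translation": [0.018, -0.03, 0], "jaw": 0.0854}, {"translation": [0.018, -0.03, 0], "jaw": 0.0854}, {"translation": [0.018, -0.03, 0], "jaw": 0.0854}]}}

```text
invalid input
```

{"api": "carry_out", "payload": {"commands": [{"translation": [0.018, -0.03, 0]}, {"translation": [0.018, -0.03, 0]}, {"translation": [0.018, -0.03, 0]}, {"translation": [0.0154, -0.0252, 0]}, {"translation": [0, 0, 0]}, {"translation": [0, 0, 0]}, {"translation": [0, 0, 0]}, {"translation": [0, 0, 0]}]}}

```text
invalid input
```

{"api": "carry_out", "payload": {"commands": [{"translation": [0, 0, -0.012], "spin": 0.1077, "jaw": 0.085}, {"translation": [0, 0, -0.012], "spin": 0.1077, "jaw": 0.085}, {"translation": [0, 0, -0.012], "spin": 0.1077, "jaw": 0.085}, {"translation": [0, 0, -0.0114], "spin": 0.1077, "jaw": 0.085}, {"translation": [0.018, -0.03, 0], "spin": 0, "jaw": 0.085}, {"translation": [0.018, -0.03, 0], "spin": 0, "jaw": 0.085}, {"translation": [0.018, -0.03, 0], "spin": 0, "jaw": 0.085}, {"translation": [0.018, -0.03, 0], "spin": 0, "jaw": 0.085}], "squeeze": 30}}

```text
time: 2.82
tool_pos: [323.0, -424.0, 250.0]
tcp_rot: [180.0, -0.0, -0.1]
ft_force: [0.2, 0.3, 0.4]
finger_gap: 84.8
grip_force: 0.0
```

{"api": "carry_out", "payload": {"commands": [{"translation": [0.018, -0.03, 0], "spin": 0, "jaw": 0.085}, {"translation": [0.018, -0.03, 0], "spin": 0, "jaw": 0.085}, {"translation": [0.018, -0.03, 0], "spin": 0, "jaw": 0.085}, {"translation": [0.0144, -0.0352, 0], "spin": 0, "jaw": 0.07}, {"translation": [0, 0, 0], "spin": 0, "jaw": 0.07}, {"translation": [0, 0, 0], "spin": 0, "jaw": 0.07}, {"translation": [0, 0, 0], "spin": 0, "jaw": 0.07}, {"translation": [0, 0, 0], "spin": 0, "jaw": 0.07}], "squeeze": 30}}

```text
time: 3.48
tool_pos: [390.5, -300.9, 250.0]
tcp_rot: [180.0, 0.0, -0.1]
ft_force: [0.2, -0.3, -0.1]
finger_gap: 69.7
grip_force: 0.0
```

Run:
```python
from h import *
print(r.sense()["tool_pos"],r.sense()["tcp_rot"])
w=r.snapshot("wrist"); cv2.imwrite("pics/w1.png",w["pixels"]); print(w["extrinsics"].round(3).tolist())
np.savez("w1.npz",**{k:w[k] for k in("pixels","K","extrinsics")})
for n,X in dict(blue=(391,-248,113),orange=(598,-360,113),white=(502,-369,113)).items(): 
  print(n,proj(w,np.array(X,float)).round(1),[(q["xy"],round(q["score"],2)) for q in r.landmark_of(w,"tube_"+n)])
```

```text
[ 390.54226593 -300.9432638   249.99776159] [ 1.79977401e+02  8.79066156e-03 -6.01985312e-02]
[[-0.001, -0.962, -0.273, 459.629], [-1.0, 0.001, -0.0, -301.853], [0.001, 0.273, -0.962, 421.343], [0.0, 0.0, 0.0, 1.0]]
blue [257.8 218.8] [([278.5, 193.6], 0.68), ([383.4, 93.6], 0.17)]
orange [404.2 -71.7] []
white [408.5  77.2] [([382.8, 90.5], 0.85)]
```

View pics/w1.png

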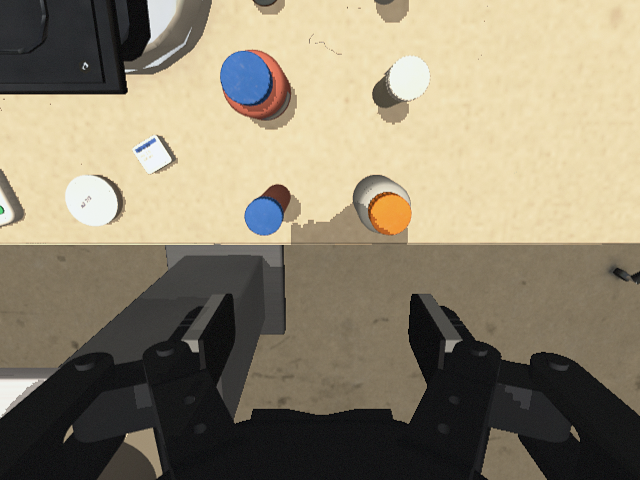

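The wrist view shows the blue tube cap at about (264,216), the white cap at (408,78), and fat bottles at (245,80) and (388,212). I'll triangulate the caps against the top view.

```bash
cat >> h.py <<'E'
R=dict(blue=((100,100,40),(125,255,255)),orange=((5,150,80),(22,255,255)),white=((0,0,150),(180,60,255)))
def blob(p,c,xy,h):
    x,y=map(int,xy); m=cv2.inRange(cv2.cvtColor(p["pixels"],cv2.COLOR_BGR2HSV),*R[c]); k=np.zeros_like(m); k[max(y-h,0):y+h,max(x-h,0):x+h]=255
    n,l,s,ce=cv2.connectedComponentsWithStats(m&k); i=1+np.argmax(s[1:,4])
    con=cv2.findContours((l==i).astype("uint8"),0,1)[0][0]; e=cv2.fitEllipse(con); return np.array(e[0]),np.round(e[1],1)
E
python3 - <<'E'
from h import *
w=dict(np.load("w1.npz")); t=r.snapshot("top"); s=r.snapshot("scene")
for n,a,b in (("blue",(264,216),(450,285)),("white",(408,78),(504,234))):
    A,ea=blob(w,n,a,32); B,eb=blob(t,n,b,14); print(n,A,ea,B,eb,tri([(w,A),(t,B)]),atz(w,A,113).round(1),atz(t,B,113).round(1))
p=dict(zip(("blue","orange"),((168,266),(224,268))))
for n in p: C,e=blob(t,n,p[n],25); print(n,C,e,atz(t,C,20))
E
```

```text
blue [263.69589233 215.3908844 ] [36.7 37.9] [449.70153809 285.00515747] [13.9 14.9] (array([ 392.8, -251.5,  105.2]), [0.6, 0.6]) [ 394.  -253.1  113. ] [ 392.5 -249.3  113. ]
white [407.81140137  75.77098846] [42.9 49.2] [504.65594482 231.34481812] [26.9 30.1] (array([ 501.3, -362.1,  138.2]), [2.1, 2.1]) [ 503.  -368.4  113. ] [ 508.4 -369.9  113. ]
blue [168.86528015 265.94577026] [32.6 36.6] [438.55360008 367.8799814   20.        ]
orange [225.09320068 267.88070679] [31.2 35. ] [435.49792348 239.92097142  20.        ]
```

{"api": "carry_out", "payload": {"commands": [{"translation": [0.003, -0.025, 0], "spin": 0, "jaw": 0.07}, {"translation": [0, -0.0247, 0], "spin": 0, "jaw": 0.07}, {"translation": [0, 0, 0], "spin": 0, "jaw": 0.07}, {"translation": [0, 0, 0.03], "spin": 0, "jaw": 0.07}, {"translation": [0, 0, 0.03], "spin": 0, "jaw": 0.07}, {"translation": [0, 0, 0.03], "spin": 0, "jaw": 0.07}, {"translation": [0, 0, 0.03], "spin": 0, "jaw": 0.07}, {"translation": [0, 0, 0.0], "spin": 0, "jaw": 0.07}], "squeeze": 30}}

```text
time: 4.45
tool_pos: [390.4, -247.9, 123.5]
tcp_rot: [-179.6, 0.5, -0.0]
ft_force: [-0.2, 1.2, -0.1]
finger_gap: 70.0
grip_force: 0.0
```

Run:
```python
from h import *
print(r.sense()["tool_pos"],r.sense()["ft_force"])
w=r.snapshot("wrist"); cv2.imwrite("pics/w2.png",w["pixels"])
q=proj(w,np.array([393.3,-251.5,113])); A,e=blob(w,"blue",q,50); print(q,A,e,atz(w,A,113))
```

```text
[ 390.38046661 -247.92877434  123.52076404] [-0.23681549  1.1899222  -0.12735554]
[326.51253439 266.95671837] [327.87231445 264.12371826] [60.4 62.4] [ 394.86427328 -252.19974876  113.        ]
```

View pics/w2.png

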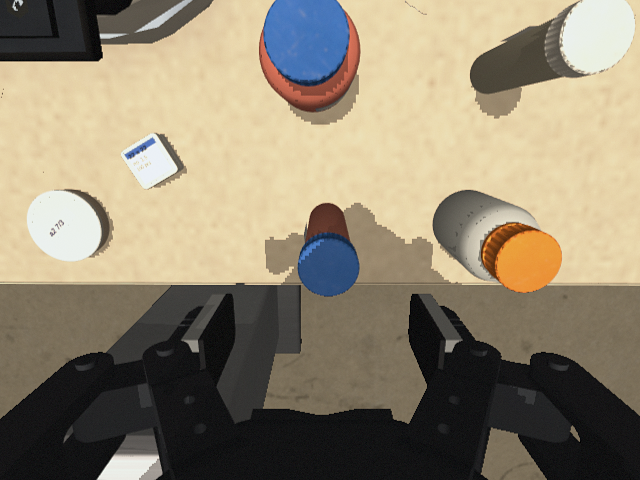

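The blue cap is between the fingers at (328,264), which puts it at about (394.5,-252). I'll let the arm settle before descending.

{"api": "carry_out", "payload": {"commands": [{"translation": [0, 0, 0], "spin": 0, "jaw": 0.07}, {"translation": [0, 0, 0], "spin": 0, "jaw": 0.07}, {"translation": [0, 0, 0], "spin": 0, "jaw": 0.07}, {"translation": [0, 0, 0], "spin": 0, "jaw": 0.07}, {"translation": [0, 0, 0], "spin": 0, "jaw": 0.07}, {"translation": [0, 0, 0], "spin": 0, "jaw": 0.07}, {"translation": [0, 0, 0], "spin": 0, "jaw": 0.07}, {"translation": [0, 0, 0], "spin": 0, "jaw": 0.07}], "squeeze": 30}}

```text
time: 5.17
tool_pos: [394.0, -250.3, 130.1]
tcp_rot: [180.0, -0.0, 0.0]
ft_force: [-0.2, 0.1, -0.2]
finger_gap: 69.9
grip_force: 0.0
```

{"api": "carry_out", "payload": {"commands": [{"translation": [0.0005, 0.0015, 0.015], "spin": 0, "jaw": 0.07}, {"translation": [0, 0, 0.015], "spin": 0, "jaw": 0.07}, {"translation": [0, 0, 0.015], "spin": 0, "jaw": 0.07}, {"translation": [0, 0, 0.015], "spin": 0, "jaw": 0.07}, {"translation": [0, 0, 0.008], "spin": 0, "jaw": 0.07}, {"translation": [0, 0, 0.005], "spin": 0, "jaw": 0.07}, {"translation": [0, 0, 0], "spin": 0, "jaw": 0.07}, {"translation": [0, 0, 0], "spin": 0, "jaw": 0.07}], "squeeze": 30}}

```text
time: 5.83
tool_pos: [394.7, -251.9, 57.4]
tcp_rot: [180.0, -0.0, 0.0]
ft_force: [0.4, 0.9, 1.0]
finger_gap: 70.0
grip_force: 0.0
```

{"api": "carry_out", "payload": {"commands": [{"translation": [0, 0, 0], "spin": 0, "jaw": 0.05}, {"translation": [0, 0, 0], "spin": 0, "jaw": 0.04}, {"translation": [0, 0, 0], "spin": 0, "jaw": 0.034}, {"translation": [0, 0, 0], "spin": 0, "jaw": 0.03}, {"translation": [0, 0, 0], "spin": 0, "jaw": 0.02}, {"translation": [0, 0, 0], "spin": 0, "jaw": 0.02}, {"translation": [0, 0, 0], "spin": 0, "jaw": 0.02}, {"translation": [0, 0, 0], "spin": 0, "jaw": 0.02}], "squeeze": 30}}

```text
time: 6.5
tool_pos: [395.1, -252.2, 57.8]
tcp_rot: [180.0, -0.1, -0.0]
ft_force: [0.5, 1.4, 5.7]
finger_gap: 31.1
grip_force: 29.6
```

{"api": "carry_out", "payload": {"commands": [{"translation": [0, 0, -0.005], "spin": 0, "jaw": 0.02}, {"translation": [0, 0, -0.015], "spin": 0, "jaw": 0.02}, {"translation": [0, 0, -0.025], "spin": 0, "jaw": 0.02}, {"translation": [0, 0, -0.03], "spin": 0, "jaw": 0.02}, {"translation": [0, 0, -0.03], "spin": 0, "jaw": 0.02}, {"translation": [0, 0, -0.03], "spin": 0, "jaw": 0.02}, {"translation": [0, 0, -0.025], "spin": 0, "jaw": 0.02}, {"translation": [0, 0, -0.012], "spin": 0, "jaw": 0.02}], "squeeze": 30}}

```text
time: 7.17
tool_pos: [395.5, -252.6, 233.0]
tcp_rot: [179.8, -0.2, 0.0]
ft_force: [0.5, 0.8, 0.4]
finger_gap: 31.1
grip_force: 29.8
```

Run:
```python
from h import *
p=r.snapshot("scene")["pixels"]; w=r.snapshot("wrist")["pixels"]; print(r.sense()["tool_pos"])
cv2.imwrite("pics/g1.png",np.hstack([cv2.resize(p[100:340,300:620],(400,300)),cv2.resize(w,(400,300))]))
```

```text
[ 395.54548128 -252.67545594  231.3783472 ]
```

View pics/g1.png

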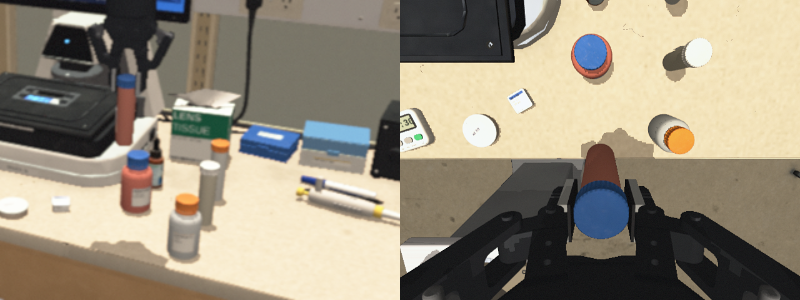

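The blue tube hangs upright in the gripper. Its cap is centred in the wrist view and the bottles are untouched. I'll carry it left, in front of the microscope and above it.

{"api": "carry_out", "payload": {"commands": [{"translation": [-0.005, -0.01, 0], "spin": 0, "jaw": 0.02}, {"translation": [-0.005, -0.02, 0], "spin": 0, "jaw": 0.02}, {"translation": [-0.005, -0.03, 0], "spin": 0, "jaw": 0.02}, {"translation": [0, -0.032, 0], "spin": 0, "jaw": 0.02}, {"translation": [0, -0.032, 0], "spin": 0, "jaw": 0.02}, {"translation": [0, -0.032, 0], "spin": 0, "jaw": 0.02}, {"translation": [0, -0.032, 0], "spin": 0, "jaw": 0.02}, {"translation": [0, -0.032, 0], "spin": 0, "jaw": 0.02}], "squeeze": 30}}

```text
time: 7.93
tool_pos: [378.1, -30.2, 226.4]
tcp_rot: [-180.0, 0.2, -0.0]
ft_force: [0.6, 1.0, 0.3]
finger_gap: 31.2
grip_force: 29.8
```

{"api": "carry_out", "payload": {"commands": [{"translation": [0, -0.032, 0], "spin": 0, "jaw": 0.02}, {"translation": [0, -0.032, 0], "spin": 0, "jaw": 0.02}, {"translation": [0, -0.032, 0], "spin": 0, "jaw": 0.02}, {"translation": [0, -0.032, 0], "spin": 0, "jaw": 0.02}, {"translation": [0, -0.032, 0], "spin": 0, "jaw": 0.02}, {"translation": [0, -0.032, 0], "spin": 0, "jaw": 0.02}, {"translation": [0, -0.032, 0], "spin": 0, "jaw": 0.02}, {"translation": [0, -0.032, 0], "spin": 0, "jaw": 0.02}], "squeeze": 30}}

```text
time: 8.6
tool_pos: [378.0, 225.4, 226.2]
tcp_rot: [179.9, 0.2, 0.0]
ft_force: [0.0, -0.9, -0.2]
finger_gap: 31.0
grip_force: 29.8
```

{"api": "carry_out", "payload": {"commands": [{"translation": [0, -0.03, 0], "spin": 0, "jaw": 0.02}, {"translation": [0, -0.025, 0], "spin": 0, "jaw": 0.02}, {"translation": [0, -0.015, 0], "spin": 0, "jaw": 0.02}, {"translation": [0, -0.006, 0], "spin": 0, "jaw": 0.02}, {"translation": [0, 0, 0], "spin": 0, "jaw": 0.02}, {"translation": [0, 0, 0], "spin": 0, "jaw": 0.02}, {"translation": [0, 0, 0], "spin": 0, "jaw": 0.02}, {"translation": [0, 0, 0], "spin": 0, "jaw": 0.02}], "squeeze": 30}}

```text
time: 9.27
tool_pos: [379.6, 299.2, 228.8]
tcp_rot: [180.0, 0.0, -0.1]
ft_force: [0.1, 0.0, -0.1]
finger_gap: 30.9
grip_force: 29.9
```

Run:
```python
from h import *
print(r.sense()["tool_pos"],r.sense()["tcp_rot"],r.sense()["joint_pos"].round(1))
w=r.snapshot("wrist"); cv2.imwrite("pics/w3.png",w["pixels"]); t=r.snapshot("top")
np.savez("w3.npz",**{k:w[k] for k in("pixels","K","extrinsics")})
for n,X in dict(blue=(438.5,368.5,20),orange=(436,241,20),white=(531,283,20)).items(): print(n,proj(w,np.array(X)),[(q["xy"],round(q["score"],2)) for q in r.landmark_of(w,"stand_"+n)],[(q["xy"],round(q["score"],2)) for q in r.landmark_of(t,"stand_"+n)])
```

```text
[379.63423138 299.1697281  228.77421372] [ 1.79980397e+02  7.20434728e-03 -7.50759039e-02] [ 32.2 -11.4 101.   -0.   90.4 122.2]
blue [250.30582409 145.58109794] [([253.9, 143.0], 0.68)] [([169.3, 264.8], 0.62)]
orange [378.70523892 147.97004181] [([376.8, 144.7], 0.6)] [([226.0, 271.1], 0.87)]
white [337.43737121  42.18864342] [([332.4, 44.2], 0.82)] [([207.1, 227.6], 0.72)]
```

View pics/w3.png

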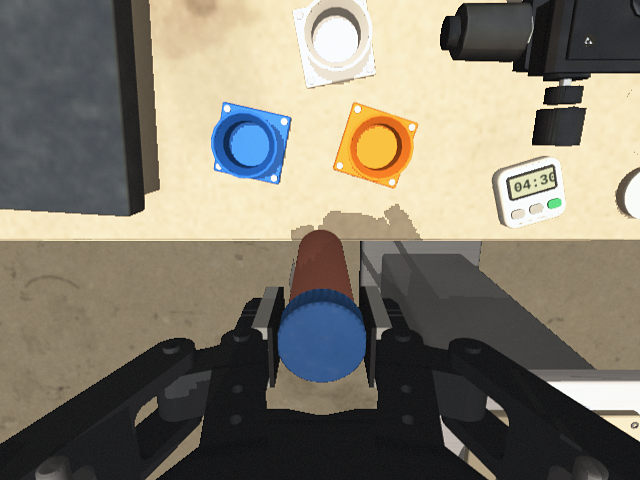

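The wrist view shows the stand cups clearly. The blue floor centre is at about (249,145), orange at (377,147) and white at (336,38).

Run:
```python
from h import *
w=dict(np.load("w3.npz")); t=r.snapshot("top")
for n,f,b,l,tt in (("blue",(249,145),(251,143),(253.9,143),(169.3,264.8)),("orange",(377,147),(376,146),(376.8,144.7),(226,270)),("white",(336,38),(335,43),(332.4,44.2),(207.1,227.6))):
    print(n,"floor",atz(w,f,10).round(1),"base",atz(w,b,6).round(1),"lm",atz(w,l,0).round(1),"tri",tri([(w,l),(t,tt)]))
g=cv2.cvtColor(w["pixels"],cv2.COLOR_BGR2HSV)[...,2]
for n,f in (("blue",(249,145)),("orange",(377,147)),("white",(336,38))):
    v=g[f[1],f[0]]; m=np.zeros((482,642),'uint8'); gg=g.copy(); cv2.floodFill(gg,m,f,0,3,3,cv2.FLOODFILL_MASK_ONLY|(255<<8))
    con=max(cv2.findContours(m[1:-1,1:-1],0,1)[0],key=len); e=cv2.fitEllipse(con); print(n,e,atz(w,e[0],10).round(1))
```

```text
blue floor [438.8 371.6  10. ] base [440.7 370.2   6. ] lm [440.6 368.3   0. ] tri (array([440.6, 364.1,  27.8]), [0.8, 0.8])
orange floor [436.6 241.3  10. ] base [437.5 241.8   6. ] lm [438.6 240.1   0. ] tri (array([436. , 240.9,  -2.5]), [2.8, 2.8])
white floor [536.7 284.   10. ] base [533.3 284.8   6. ] lm [533.6 287.1   0. ] tri (array([530.7, 287.4,  11.6]), [0.4, 0.4])
blue ((250.0402374267578, 145.10379028320312), (36.442832946777344, 39.3447265625), 5.0896759033203125) [438.7 370.6  10. ]
orange ((376.3673095703125, 147.14939880371094), (37.428001403808594, 41.37660217285156), 41.458675384521484) [436.5 241.9  10. ]
white ((336.0853576660156, 40.43284606933594), (40.941036224365234, 43.67399978637695), 44.04839324951172) [534.7 283.9  10. ]
```

{"api": "carry_out", "payload": {"commands": [{"translation": [0.012, -0.014, 0], "spin": 0, "jaw": 0.02}, {"translation": [0.018, -0.022, 0], "spin": 0, "jaw": 0.02}, {"translation": [0.018, -0.022, 0], "spin": 0, "jaw": 0.02}, {"translation": [0.0114, -0.0128, 0], "spin": 0, "jaw": 0.02}, {"translation": [0, 0, 0], "spin": 0, "jaw": 0.02}, {"translation": [0, 0, 0.02], "spin": 0, "jaw": 0.02}, {"translation": [0, 0, 0.025], "spin": 0, "jaw": 0.02}, {"translation": [0, 0, 0.025], "spin": 0, "jaw": 0.02}], "squeeze": 30}}

```text
time: 10.38
tool_pos: [439.2, 371.3, 158.9]
tcp_rot: [-179.9, -0.1, 0.0]
ft_force: [0.1, 0.3, -1.0]
finger_gap: 31.2
grip_force: 29.9
```

{"api": "carry_out", "payload": {"commands": [{"translation": [0, 0, 0.025], "spin": 0, "jaw": 0.02}, {"translation": [0, 0, 0.015], "spin": 0, "jaw": 0.02}, {"translation": [0, 0, 0], "spin": 0, "jaw": 0.02}, {"translation": [0, 0, 0], "spin": 0, "jaw": 0.02}, {"translation": [0, 0, 0], "spin": 0, "jaw": 0.02}, {"translation": [0, 0, 0], "spin": 0, "jaw": 0.02}, {"translation": [0, 0, 0], "spin": 0, "jaw": 0.02}, {"translation": [0, 0, 0], "spin": 0, "jaw": 0.02}], "squeeze": 30}}

```text
time: 11.05
tool_pos: [439.6, 371.5, 120.4]
tcp_rot: [-179.9, -0.1, -0.0]
ft_force: [-0.3, -0.1, -0.1]
finger_gap: 31.2
grip_force: 29.9
```

Run:
```python
from h import *
print(r.sense()["tool_pos"])
w=r.snapshot("wrist"); t=r.snapshot("top")
b=t["pixels"][210:300,130:260]
cv2.imwrite("pics/w4.png",np.hstack([cv2.resize(w["pixels"],(400,300)),cv2.resize(b,(400,300))]))
```

```text
[439.60346188 371.5280444  120.42539578]
```

View pics/w4.png

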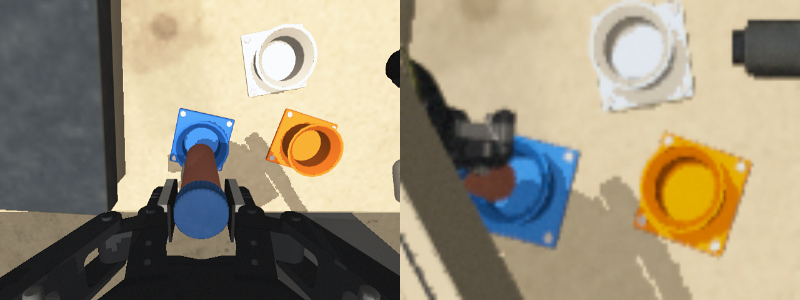

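The tube is lined up over the blue cup, so I'll lower it gently.

{"api": "carry_out", "payload": {"commands": [{"translation": [-0.0005, 0.001, 0.01], "spin": 0, "jaw": 0.02}, {"translation": [0, 0, 0.01], "spin": 0, "jaw": 0.02}, {"translation": [0, 0, 0.01], "spin": 0, "jaw": 0.02}, {"translation": [0, 0, 0.01], "spin": 0, "jaw": 0.02}, {"translation": [0, 0, 0.005], "spin": 0, "jaw": 0.02}, {"translation": [0, 0, 0.003], "spin": 0, "jaw": 0.02}, {"translation": [0, 0, 0.002], "spin": 0, "jaw": 0.02}, {"translation": [0, 0, 0], "spin": 0, "jaw": 0.02}], "squeeze": 30}}

```text
time: 11.82
tool_pos: [438.3, 369.9, 68.6]
tcp_rot: [180.0, 0.0, -0.0]
ft_force: [0.3, 0.7, -0.7]
finger_gap: 30.8
grip_force: 30.0
```

{"api": "carry_out", "payload": {"commands": [{"translation": [0, 0, 0.001], "spin": 0, "jaw": 0.02}, {"translation": [0, 0, 0.001], "spin": 0, "jaw": 0.02}, {"translation": [0, 0, 0.001], "spin": 0, "jaw": 0.02}, {"translation": [0, 0, 0], "spin": 0, "jaw": 0.02}, {"translation": [0, 0, 0], "spin": 0, "jaw": 0.02}, {"translation": [0, 0, 0], "spin": 0, "jaw": 0.02}, {"translation": [0, 0, 0], "spin": 0, "jaw": 0.02}, {"translation": [0, 0, 0], "spin": 0, "jaw": 0.02}], "squeeze": 30}}

```text
time: 12.48
tool_pos: [439.6, 370.7, 67.9]
tcp_rot: [-179.9, -0.1, -0.0]
ft_force: [0.3, -1.7, 6.3]
finger_gap: 31.2
grip_force: 30.4
```

There is 6 N of upward force, so the tube is on the floor of the cup. Releasing.

{"api": "carry_out", "payload": {"commands": [{"translation": [0, 0, 0], "spin": 0, "jaw": 0.032}, {"translation": [0, 0, 0], "spin": 0, "jaw": 0.036}, {"translation": [0, 0, 0], "spin": 0, "jaw": 0.04}, {"translation": [0, 0, 0], "spin": 0, "jaw": 0.05}, {"translation": [0, 0, 0], "spin": 0, "jaw": 0.06}, {"translation": [0, 0, 0], "spin": 0, "jaw": 0.065}, {"translation": [0, 0, 0], "spin": 0, "jaw": 0.065}, {"translation": [0, 0, 0], "spin": 0, "jaw": 0.065}], "squeeze": 30}}

```text
time: 13.15
tool_pos: [438.3, 370.0, 65.9]
tcp_rot: [180.0, 0.0, 0.0]
ft_force: [-0.5, -0.5, -0.4]
finger_gap: 65.3
grip_force: 0.0
```

{"api": "carry_out", "payload": {"commands": [{"translation": [0, 0, -0.01], "spin": 0, "jaw": 0.065}, {"translation": [0, 0, -0.02], "spin": 0, "jaw": 0.065}, {"translation": [0, 0, -0.025], "spin": 0, "jaw": 0.065}, {"translation": [0, 0, -0.03], "spin": 0, "jaw": 0.065}, {"translation": [0, 0, -0.03], "spin": 0, "jaw": 0.065}, {"translation": [0, 0, -0.03], "spin": 0, "jaw": 0.065}, {"translation": [0, 0, -0.02], "spin": 0, "jaw": 0.065}, {"translation": [0, 0, 0], "spin": 0, "jaw": 0.065}], "squeeze": 30}}

```text
time: 13.82
tool_pos: [440.7, 371.7, 238.4]
tcp_rot: [-179.7, -0.5, -0.0]
ft_force: [0.1, 0.1, 0.7]
finger_gap: 65.0
grip_force: 0.0
```

Run:
```python
from h import *
print(r.sense()["tool_pos"])
w=r.snapshot("wrist"); np.savez("w5.npz",**{k:w[k] for k in("pixels","K","extrinsics")})
q=proj(w,np.array([439,370,123.])); A,e=blob(w,"blue",q,30); print(q,A,e,atz(w,A,123))
cv2.imwrite("pics/w5.png",w["pixels"])
```

```text
[440.71721904 371.67443973 238.39691977]
[323.08846336 228.50052152] [323.019104   220.37892151] [54.6 60.3] [445.60415409 370.06184537 123.        ]
```

View pics/w5.png

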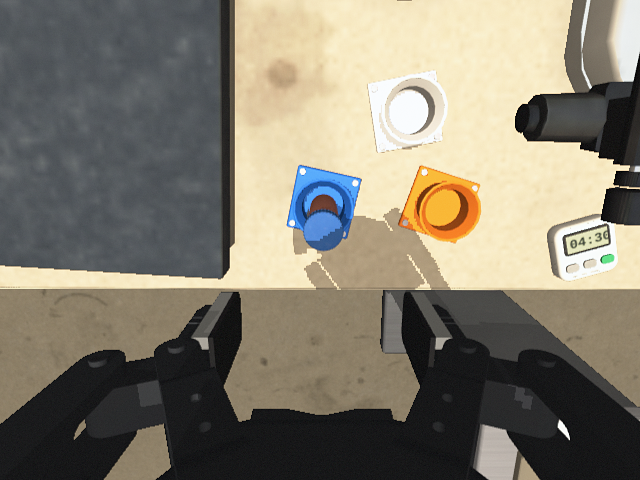

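The blue tube stands centred in its cup: its cap is at (323,231), where (323,228) was predicted. Returning for the white tube.

{"api": "carry_out", "payload": {"commands": [{"translation": [0, 0.015, 0], "spin": 0, "jaw": 0.07}, {"translation": [0, 0.03, 0], "spin": 0, "jaw": 0.07}, {"translation": [0, 0.037, 0], "spin": 0, "jaw": 0.07}, {"translation": [0, 0.037, 0], "spin": 0, "jaw": 0.07}, {"translation": [0, 0.037, 0], "spin": 0, "jaw": 0.07}, {"translation": [0, 0.037, 0], "spin": 0, "jaw": 0.07}, {"translation": [0, 0.037, 0], "spin": 0, "jaw": 0.07}, {"translation": [0, 0.037, 0], "spin": 0, "jaw": 0.07}], "squeeze": 30}}

```text
time: 14.53
tool_pos: [437.3, 101.4, 230.0]
tcp_rot: [180.0, 0.1, 0.0]
ft_force: [0.5, 0.9, 1.0]
finger_gap: 69.8
grip_force: 0.0
```

{"api": "carry_out", "payload": {"commands": [{"translation": [0, 0.037, 0], "spin": 0, "jaw": 0.07}, {"translation": [0, 0.037, 0], "spin": 0, "jaw": 0.07}, {"translation": [0, 0.037, 0], "spin": 0, "jaw": 0.07}, {"translation": [0, 0.037, 0], "spin": 0, "jaw": 0.07}, {"translation": [0, 0.037, 0], "spin": 0, "jaw": 0.07}, {"translation": [0, 0.037, 0], "spin": 0, "jaw": 0.07}, {"translation": [0, 0.037, 0], "spin": 0, "jaw": 0.07}, {"translation": [0, 0.037, 0], "spin": 0, "jaw": 0.07}], "squeeze": 30}}

```text
time: 15.2
tool_pos: [437.4, -194.5, 230.1]
tcp_rot: [-180.0, 0.1, -0.0]
ft_force: [0.8, 0.7, -0.5]
finger_gap: 69.8
grip_force: 0.0
```

{"api": "carry_out", "payload": {"commands": [{"translation": [0.005, 0.037, 0], "spin": 0, "jaw": 0.07}, {"translation": [0.005, 0.037, 0], "spin": 0, "jaw": 0.07}, {"translation": [0.005, 0.037, 0], "spin": 0, "jaw": 0.07}, {"translation": [0.005, 0.037, 0], "spin": 0, "jaw": 0.07}, {"translation": [0, 0.028, 0], "spin": 0, "jaw": 0.07}, {"translation": [0, 0, 0], "spin": 0, "jaw": 0.07}, {"translation": [0, 0, 0], "spin": 0, "jaw": 0.07}, {"translation": [0, 0, 0], "spin": 0, "jaw": 0.07}], "squeeze": 30}}

```text
time: 15.87
tool_pos: [457.9, -368.3, 229.9]
tcp_rot: [-179.9, 0.1, -0.0]
ft_force: [0.0, -0.6, 0.3]
finger_gap: 70.2
grip_force: 0.0
```

Run:
```python
from h import *
for i in range(3): w=r.snapshot("wrist")
print(r.sense()["tool_pos"],r.sense()["joint_pos"].round(1))
np.savez("w6.npz",**{k:w[k] for k in("pixels","K","extrinsics")})
for n,X in (("white",(503,-368.5,113)),("orange",(598,-360,113))):
    q=proj(w,np.array(X)); A,e=blob(w,n,q,35); print(n,q,A,e,atz(w,A,113).round(1))
    print(atz(w,r.landmark_of(w,"tube_"+n)[0]["xy"],0).round(1))
cv2.imwrite("pics/w6.png",w["pixels"])
```

```text
[ 458.5537949  -367.75689665  231.01672628] [-43.7   5.   85.    0.   90.   46.2]
white [321.23830884 167.93139991] [322.503479   168.94934082] [41.2 41.9] [ 502.2 -369.5  113. ]
[ 503.4 -368.6    0. ]
orange [309.13731004  29.55005423] [314.8208313   29.72253799] [44.7 53.8] [ 597.9 -364.   113. ]
[ 599.4 -365.     0. ]
```

View pics/w6.png

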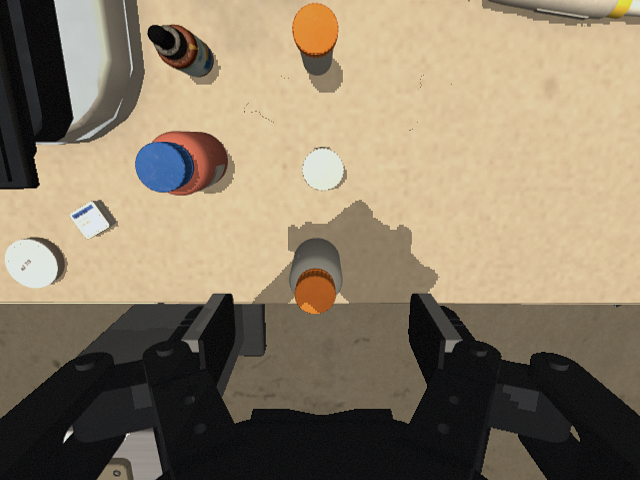

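The wrist view shows the white cap at (322,169), directly ahead, and the orange tube cap at (315,30). Both match the estimates. Going over the white tube and down.

{"api": "carry_out", "payload": {"commands": [{"translation": [0.018, 0.001, 0], "spin": 0, "jaw": 0.07}, {"translation": [0.018, 0, 0], "spin": 0, "jaw": 0.07}, {"translation": [0.008, 0, 0], "spin": 0, "jaw": 0.07}, {"translation": [0, 0, 0.025], "spin": 0, "jaw": 0.07}, {"translation": [0, 0, 0.03], "spin": 0, "jaw": 0.07}, {"translation": [0, 0, 0.03], "spin": 0, "jaw": 0.07}, {"translation": [0, 0, 0.016], "spin": 0, "jaw": 0.07}, {"translation": [0, 0, 0], "spin": 0, "jaw": 0.07}], "squeeze": 30}}

```text
time: 16.78
tool_pos: [499.8, -367.2, 124.5]
tcp_rot: [-179.7, 0.4, 0.0]
ft_force: [-1.3, -0.5, -1.1]
finger_gap: 69.7
grip_force: 0.0
```

{"api": "carry_out", "payload": {"commands": [{"translation": [0, 0, 0], "spin": 0, "jaw": 0.07}, {"translation": [0, 0, 0], "spin": 0, "jaw": 0.07}, {"translation": [0, 0, 0], "spin": 0, "jaw": 0.07}, {"translation": [0, 0, 0], "spin": 0, "jaw": 0.07}, {"translation": [0, 0, 0], "spin": 0, "jaw": 0.07}, {"translation": [0, 0, 0], "spin": 0, "jaw": 0.07}, {"translation": [0, 0, 0], "spin": 0, "jaw": 0.07}, {"translation": [0, 0, 0], "spin": 0, "jaw": 0.07}], "squeeze": 30}}

```text
time: 17.45
tool_pos: [502.4, -370.1, 130.2]
tcp_rot: [180.0, -0.0, -0.0]
ft_force: [-0.2, 0.2, -0.0]
finger_gap: 70.3
grip_force: 0.0
```

Run:
```python
from h import *
print(r.sense()["tool_pos"])
w=r.snapshot("wrist"); q=proj(w,np.array([502.5,-369,113])); A,e=blob(w,"white",q,50); print(q,A,e,atz(w,A,113))
```

```text
[ 502.4215812  -370.0500088   130.20107896]
[317.66881163 267.8139936 ] [318.17880249 267.5760498 ] [53.5 56.7] [ 502.63607499 -369.27530302  113.        ]
```

Aligned to within 1 mm. Descending and gripping.

{"api": "carry_out", "payload": {"commands": [{"translation": [0, 0, 0.015], "spin": 0, "jaw": 0.07}, {"translation": [0, 0, 0.015], "spin": 0, "jaw": 0.07}, {"translation": [0, 0, 0.015], "spin": 0, "jaw": 0.07}, {"translation": [0, 0, 0.015], "spin": 0, "jaw": 0.07}, {"translation": [0, 0, 0.008], "spin": 0, "jaw": 0.07}, {"translation": [0, 0, 0.005], "spin": 0, "jaw": 0.07}, {"translation": [0, 0, 0], "spin": 0, "jaw": 0.07}, {"translation": [0, 0, 0], "spin": 0, "jaw": 0.07}], "squeeze": 30}}

```text
time: 18.17
tool_pos: [502.6, -370.2, 57.4]
tcp_rot: [180.0, -0.0, -0.0]
ft_force: [-1.2, 0.3, -0.1]
finger_gap: 69.9
grip_force: 0.0
```

{"api": "carry_out", "payload": {"commands": [{"translation": [0, 0, 0], "spin": 0, "jaw": 0.05}, {"translation": [0, 0, 0], "spin": 0, "jaw": 0.04}, {"translation": [0, 0, 0], "spin": 0, "jaw": 0.034}, {"translation": [0, 0, 0], "spin": 0, "jaw": 0.03}, {"translation": [0, 0, 0], "spin": 0, "jaw": 0.02}, {"translation": [0, 0, 0], "spin": 0, "jaw": 0.02}, {"translation": [0, 0, 0], "spin": 0, "jaw": 0.02}, {"translation": [0, 0, 0], "spin": 0, "jaw": 0.02}], "squeeze": 30}}

```text
time: 18.83
tool_pos: [503.0, -370.3, 58.0]
tcp_rot: [179.9, -0.1, 0.0]
ft_force: [0.5, 1.2, 5.3]
finger_gap: 31.0
grip_force: 29.6
```

{"api": "carry_out", "payload": {"commands": [{"translation": [0, 0, -0.005], "spin": 0, "jaw": 0.02}, {"translation": [0, 0, -0.015], "spin": 0, "jaw": 0.02}, {"translation": [0, 0, -0.025], "spin": 0, "jaw": 0.02}, {"translation": [0, 0, -0.03], "spin": 0, "jaw": 0.02}, {"translation": [0, 0, -0.03], "spin": 0, "jaw": 0.02}, {"translation": [0, 0, -0.03], "spin": 0, "jaw": 0.02}, {"translation": [0, 0, -0.025], "spin": 0, "jaw": 0.02}, {"translation": [0, 0, -0.012], "spin": 0, "jaw": 0.02}], "squeeze": 30}}

```text
time: 19.5
tool_pos: [503.4, -371.0, 233.6]
tcp_rot: [179.8, -0.2, -0.0]
ft_force: [0.9, -0.1, -0.6]
finger_gap: 31.1
grip_force: 29.8
```

{"api": "carry_out", "payload": {"commands": [{"translation": [-0.01, -0.015, 0], "spin": 0, "jaw": 0.02}, {"translation": [-0.012, -0.03, 0], "spin": 0, "jaw": 0.02}, {"translation": [-0.012, -0.037, 0], "spin": 0, "jaw": 0.02}, {"translation": [-0.012, -0.037, 0], "spin": 0, "jaw": 0.02}, {"translation": [-0.012, -0.037, 0], "spin": 0, "jaw": 0.02}, {"translation": [-0.005, -0.037, 0], "spin": 0, "jaw": 0.02}, {"translation": [0, -0.037, 0], "spin": 0, "jaw": 0.02}, {"translation": [0, -0.037, 0], "spin": 0, "jaw": 0.02}], "squeeze": 30}}

```text
time: 20.17
tool_pos: [438.2, -101.4, 228.1]
tcp_rot: [-180.0, 0.1, -0.0]
ft_force: [1.0, 0.9, 0.3]
finger_gap: 31.4
grip_force: 29.9
```

{"api": "carry_out", "payload": {"commands": [{"translation": [0, -0.037, 0], "spin": 0, "jaw": 0.02}, {"translation": [0, -0.037, 0], "spin": 0, "jaw": 0.02}, {"translation": [0, -0.037, 0], "spin": 0, "jaw": 0.02}, {"translation": [0, -0.037, 0], "spin": 0, "jaw": 0.02}, {"translation": [0, -0.037, 0], "spin": 0, "jaw": 0.02}, {"translation": [0, -0.037, 0], "spin": 0, "jaw": 0.02}, {"translation": [0, -0.037, 0], "spin": 0, "jaw": 0.02}, {"translation": [0, -0.037, 0], "spin": 0, "jaw": 0.02}], "squeeze": 30}}

```text
time: 20.83
tool_pos: [438.5, 194.7, 228.1]
tcp_rot: [180.0, 0.1, -0.0]
ft_force: [1.6, -0.5, -1.0]
finger_gap: 31.4
grip_force: 29.9
```

{"api": "carry_out", "payload": {"commands": [{"translation": [0, -0.035, 0], "spin": 0, "jaw": 0.02}, {"translation": [0, -0.03, 0], "spin": 0, "jaw": 0.02}, {"translation": [0, -0.02, 0], "spin": 0, "jaw": 0.02}, {"translation": [0, -0.006, 0], "spin": 0, "jaw": 0.02}, {"translation": [0, 0, 0], "spin": 0, "jaw": 0.02}, {"translation": [0, 0, 0], "spin": 0, "jaw": 0.02}, {"translation": [0, 0, 0], "spin": 0, "jaw": 0.02}, {"translation": [0, 0, 0], "spin": 0, "jaw": 0.02}], "squeeze": 30}}

```text
time: 21.5
tool_pos: [439.6, 282.8, 228.9]
tcp_rot: [180.0, 0.0, -0.1]
ft_force: [-0.1, 0.4, 0.1]
finger_gap: 31.1
grip_force: 29.9
```

Run:
```python
from h import *
for i in range(3): w=r.snapshot("wrist")
print(r.sense()["tool_pos"])
np.savez("w7.npz",**{k:w[k] for k in("pixels","K","extrinsics")})
g=cv2.cvtColor(w["pixels"],cv2.COLOR_BGR2HSV)[...,2]
for n,X in (("orange",(436.5,241.5,10)),("white",(534,284,10))):
    f=tuple(int(v) for v in proj(w,np.array(X)).round()); m=np.zeros((482,642),'uint8'); cv2.floodFill(g,m,f,0,3,3,cv2.FLOODFILL_MASK_ONLY|(255<<8))
    con=max(cv2.findContours(m[1:-1,1:-1],0,1)[0],key=len); e=cv2.fitEllipse(con); print(n,f,e,atz(w,e[0],10).round(1))
    print([atz(w,q["xy"],0).round(1) for q in r.landmark_of(w,"stand_"+n)[:1]])
cv2.imwrite("pics/w7.png",w["pixels"])
```

```text
[439.68533645 283.19218377 229.17153042]Traceback (most recent call last):
  File "<stdin>", line 7, in <module>
cv2.error: OpenCV(4.12.0) :-1: error: (-5:Bad argument) in function 'floodFill'
> Overload resolution failed:
>  - Layout of the output array image is incompatible with cv::Mat
>  - Expected Ptr<cv::UMat> for argument 'image'
```

Run:
```python
from h import *
w=dict(np.load("w7.npz"))
g=cv2.cvtColor(w["pixels"],cv2.COLOR_BGR2HSV)[...,2].copy()
for n,X in (("orange",(436.5,241.5,10)),("white",(534,284,10))):
    f=tuple(int(v) for v in proj(w,np.array(X)).round()); m=np.zeros((482,642),'uint8'); cv2.floodFill(g,m,f,0,3,3,cv2.FLOODFILL_MASK_ONLY|(255<<8))
    con=max(cv2.findContours(m[1:-1,1:-1],0,1)[0],key=len); e=cv2.fitEllipse(con); print(n,f,e,atz(w,e[0],10).round(1))
cv2.imwrite("pics/w7.png",w["pixels"])
```

```text
orange (359, 205) ((359.6087951660156, 202.4703826904297), (28.01455307006836, 39.7520866394043), 90.19593811035156) [439.6 241.4  10. ]
white (319, 108) ((319.0321044921875, 109.29402923583984), (39.305908203125, 43.29834747314453), 33.70027160644531) [533.2 284.2  10. ]
```

View pics/w7.png

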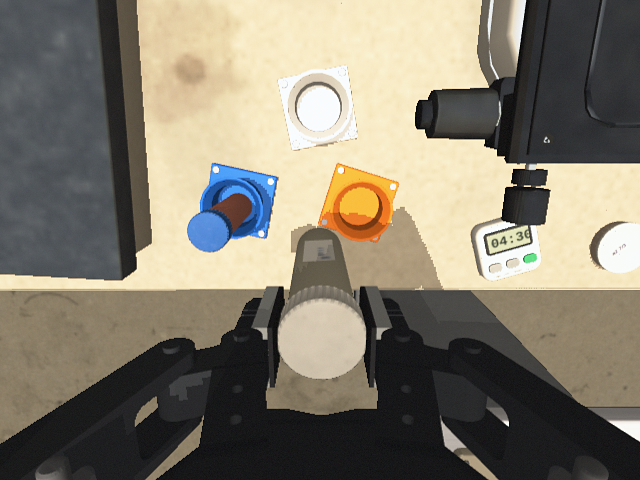

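The blue tube stands fine, and the white cup is at (319,109), straight ahead of the held white tube. Placing it.

{"api": "carry_out", "payload": {"commands": [{"translation": [0.015, -0.001, 0], "spin": 0, "jaw": 0.02}, {"translation": [0.028, 0, 0], "spin": 0, "jaw": 0.02}, {"translation": [0.028, 0, 0], "spin": 0, "jaw": 0.02}, {"translation": [0.0226, 0, 0], "spin": 0, "jaw": 0.02}, {"translation": [0, 0, 0], "spin": 0, "jaw": 0.02}, {"translation": [0, 0, 0.02], "spin": 0, "jaw": 0.02}, {"translation": [0, 0, 0.025], "spin": 0, "jaw": 0.02}, {"translation": [0, 0, 0.025], "spin": 0, "jaw": 0.02}], "squeeze": 30}}

```text
time: 22.32
tool_pos: [533.6, 284.9, 159.2]
tcp_rot: [-179.9, -0.1, -0.0]
ft_force: [-0.2, 0.8, -1.6]
finger_gap: 31.4
grip_force: 29.9
```

{"api": "carry_out", "payload": {"commands": [{"translation": [0, 0, 0.025], "spin": 0, "jaw": 0.02}, {"translation": [0, 0, 0.014], "spin": 0, "jaw": 0.02}, {"translation": [0, 0, 0], "spin": 0, "jaw": 0.02}, {"translation": [0, 0, 0], "spin": 0, "jaw": 0.02}, {"translation": [0, 0, 0], "spin": 0, "jaw": 0.02}, {"translation": [0, 0, 0], "spin": 0, "jaw": 0.02}, {"translation": [0, 0, 0], "spin": 0, "jaw": 0.02}, {"translation": [0, 0, 0], "spin": 0, "jaw": 0.02}], "squeeze": 30}}

```text
time: 22.98
tool_pos: [533.8, 285.4, 121.5]
tcp_rot: [-179.9, -0.1, 0.0]
ft_force: [-0.2, 0.4, -0.5]
finger_gap: 31.4
grip_force: 29.9
```

{"api": "carry_out", "payload": {"commands": [{"translation": [-0.0005, 0.001, 0.01], "spin": 0, "jaw": 0.02}, {"translation": [0, 0, 0.01], "spin": 0, "jaw": 0.02}, {"translation": [0, 0, 0.01], "spin": 0, "jaw": 0.02}, {"translation": [0, 0, 0.01], "spin": 0, "jaw": 0.02}, {"translation": [0, 0, 0.006], "spin": 0, "jaw": 0.02}, {"translation": [0, 0, 0.003], "spin": 0, "jaw": 0.02}, {"translation": [0, 0, 0.002], "spin": 0, "jaw": 0.02}, {"translation": [0, 0, 0], "spin": 0, "jaw": 0.02}], "squeeze": 30}}

```text
time: 23.65
tool_pos: [532.5, 284.0, 68.8]
tcp_rot: [180.0, 0.0, 0.0]
ft_force: [0.4, -0.6, -0.8]
finger_gap: 31.2
grip_force: 29.9
```

{"api": "carry_out", "payload": {"commands": [{"translation": [0, 0, 0.001], "spin": 0, "jaw": 0.02}, {"translation": [0, 0, 0.001], "spin": 0, "jaw": 0.02}, {"translation": [0, 0, 0.001], "spin": 0, "jaw": 0.02}, {"translation": [0, 0, 0], "spin": 0, "jaw": 0.02}, {"translation": [0, 0, 0], "spin": 0, "jaw": 0.02}, {"translation": [0, 0, 0], "spin": 0, "jaw": 0.02}, {"translation": [0, 0, 0], "spin": 0, "jaw": 0.02}, {"translation": [0, 0, 0], "spin": 0, "jaw": 0.02}], "squeeze": 30}}

```text
time: 24.32
tool_pos: [533.9, 284.5, 68.0]
tcp_rot: [-179.9, -0.2, 0.0]
ft_force: [-0.3, -0.5, 6.8]
finger_gap: 30.7
grip_force: 30.4
```

Floor reached (6.8 N). Releasing and retreating.

{"api": "carry_out", "payload": {"commands": [{"translation": [0, 0, 0], "spin": 0, "jaw": 0.032}, {"translation": [0, 0, 0], "spin": 0, "jaw": 0.036}, {"translation": [0, 0, 0], "spin": 0, "jaw": 0.04}, {"translation": [0, 0, 0], "spin": 0, "jaw": 0.05}, {"translation": [0, 0, 0], "spin": 0, "jaw": 0.06}, {"translation": [0, 0, 0], "spin": 0, "jaw": 0.065}, {"translation": [0, 0, 0], "spin": 0, "jaw": 0.065}, {"translation": [0, 0, 0], "spin": 0, "jaw": 0.065}], "squeeze": 30}}

```text
time: 24.98
tool_pos: [532.4, 284.0, 65.9]
tcp_rot: [180.0, 0.0, 0.0]
ft_force: [0.0, -0.0, -0.2]
finger_gap: 64.9
grip_force: 0.0
```

{"api": "carry_out", "payload": {"commands": [{"translation": [0, 0, -0.01], "spin": 0, "jaw": 0.065}, {"translation": [0, 0, -0.02], "spin": 0, "jaw": 0.065}, {"translation": [0, 0, -0.025], "spin": 0, "jaw": 0.065}, {"translation": [0, 0, -0.03], "spin": 0, "jaw": 0.065}, {"translation": [0, 0, -0.03], "spin": 0, "jaw": 0.065}, {"translation": [0, 0, -0.03], "spin": 0, "jaw": 0.065}, {"translation": [0, 0, -0.02], "spin": 0, "jaw": 0.065}, {"translation": [0, 0, 0], "spin": 0, "jaw": 0.065}], "squeeze": 30}}

```text
time: 25.65
tool_pos: [535.1, 285.2, 238.6]
tcp_rot: [-179.8, -0.5, 0.0]
ft_force: [-0.0, 0.5, 1.3]
finger_gap: 65.3
grip_force: 0.0
```

{"api": "carry_out", "payload": {"commands": [{"translation": [-0.02, 0, 0], "spin": 0, "jaw": 0.07}, {"translation": [-0.03, 0, 0], "spin": 0, "jaw": 0.07}, {"translation": [-0.03, 0, 0], "spin": 0, "jaw": 0.07}, {"translation": [-0.014, 0, 0], "spin": 0, "jaw": 0.07}, {"translation": [0, 0, 0], "spin": 0, "jaw": 0.07}, {"translation": [0, 0, 0], "spin": 0, "jaw": 0.07}, {"translation": [0, 0, 0], "spin": 0, "jaw": 0.07}, {"translation": [0, 0, 0], "spin": 0, "jaw": 0.07}], "squeeze": 30}}

```text
time: 26.32
tool_pos: [439.2, 283.9, 231.0]
tcp_rot: [180.0, -0.0, -0.0]
ft_force: [-0.4, -0.2, 0.0]
finger_gap: 70.1
grip_force: 0.0
```

Run:
```python
from h import *
w=r.snapshot("wrist"); print(r.sense()["tool_pos"])
g=cv2.cvtColor(w["pixels"],cv2.COLOR_BGR2HSV)[...,2].copy()
q=proj(w,np.array((533.3,284.2,123))); print("white cap pred",q,[k["xy"] for k in r.spot_in(w,"tube_white")])
f=tuple(int(v) for v in proj(w,np.array((436.5,241.5,10))).round()); m=np.zeros((482,642),'uint8'); cv2.floodFill(g,m,f,0,3,3,cv2.FLOODFILL_MASK_ONLY|(255<<8))
con=max(cv2.findContours(m[1:-1,1:-1],0,1)[0],key=len); e=cv2.fitEllipse(con); print(f,e,atz(w,e[0],10).round(1))
print(atz(w,r.landmark_of(w,"stand_orange")[0]["xy"],0))
cv2.imwrite("pics/w8.png",w["pixels"])
```

```text
[439.17287444 283.86542042 230.8700188 ]
white cap pred [319.45000064  97.95430172] [[319.6, 99.8]]
(360, 205) ((360.0959777832031, 202.1254119873047), (28.971298217773438, 39.43642044067383), 87.57553100585938) [439.2 241.5  10. ]
[434.21418776 241.59755085   0.        ]
```

View pics/w8.png

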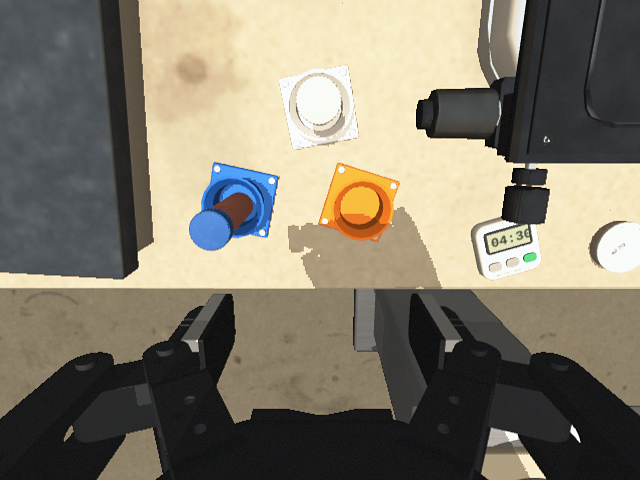

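The white tube is upright in its cup (cap at (320,99), predicted (319,98)). On to the orange tube.

{"api": "carry_out", "payload": {"commands": [{"translation": [0, 0.015, 0], "spin": 0, "jaw": 0.07}, {"translation": [0, 0.03, 0], "spin": 0, "jaw": 0.07}, {"translation": [0, 0.037, 0], "spin": 0, "jaw": 0.07}, {"translation": [0, 0.037, 0], "spin": 0, "jaw": 0.07}, {"translation": [0, 0.037, 0], "spin": 0, "jaw": 0.07}, {"translation": [0, 0.037, 0], "spin": 0, "jaw": 0.07}, {"translation": [0, 0.037, 0], "spin": 0, "jaw": 0.07}, {"translation": [0, 0.037, 0], "spin": 0, "jaw": 0.07}], "squeeze": 30}}

```text
time: 27.13
tool_pos: [438.4, 15.1, 231.1]
tcp_rot: [180.0, -0.0, -0.0]
ft_force: [0.8, -1.0, -0.4]
finger_gap: 70.1
grip_force: 0.0
```

{"api": "carry_out", "payload": {"commands": [{"translation": [0, 0.037, 0], "spin": 0, "jaw": 0.07}, {"translation": [0, 0.037, 0], "spin": 0, "jaw": 0.07}, {"translation": [0, 0.037, 0], "spin": 0, "jaw": 0.07}, {"translation": [0, 0.037, 0], "spin": 0, "jaw": 0.07}, {"translation": [0, 0.037, 0], "spin": 0, "jaw": 0.07}, {"translation": [0, 0.037, 0], "spin": 0, "jaw": 0.07}, {"translation": [0, 0.037, 0], "spin": 0, "jaw": 0.07}, {"translation": [0, 0.037, 0], "spin": 0, "jaw": 0.07}], "squeeze": 30}}

```text
time: 27.8
tool_pos: [438.2, -281.3, 230.9]
tcp_rot: [-180.0, -0.0, -0.0]
ft_force: [1.1, -0.4, 0.3]
finger_gap: 69.7
grip_force: 0.0
```

{"api": "carry_out", "payload": {"commands": [{"translation": [0.01, 0.035, 0], "spin": 0, "jaw": 0.07}, {"translation": [0.02, 0.03, 0], "spin": 0, "jaw": 0.07}, {"translation": [0.025, 0.02, 0], "spin": 0, "jaw": 0.07}, {"translation": [0.025, 0, 0], "spin": 0, "jaw": 0.07}, {"translation": [0.015, 0, 0], "spin": 0, "jaw": 0.07}, {"translation": [0.005, 0, 0], "spin": 0, "jaw": 0.07}, {"translation": [0, 0, 0], "spin": 0, "jaw": 0.07}, {"translation": [0, 0, 0], "spin": 0, "jaw": 0.07}], "squeeze": 30}}

```text
time: 28.47
tool_pos: [538.0, -364.0, 230.5]
tcp_rot: [-180.0, 0.1, 0.0]
ft_force: [0.8, 0.3, 0.3]
finger_gap: 70.3
grip_force: 0.0
```

Run:
```python
from h import *
for i in range(4): w=r.snapshot("wrist")
print(r.sense()["tool_pos"])
q=proj(w,np.array((598,-364,113))); A,e=blob(w,"orange",q,45); print(q,A,e,atz(w,A,113).round(1))
print(atz(w,r.landmark_of(w,"tube_orange")[0]["xy"],0).round(1))
```

```text
[ 537.83135552 -364.08776653  231.45527186]
[319.94085156 146.94442246] [319.90606689 145.6134491 ] [41.4 42.6] [ 599. -364.  113.]
[ 599.4 -362.2    0. ]
```

Orange is at (599,-364), consistent. Going over it and down.

{"api": "carry_out", "payload": {"commands": [{"translation": [0.025, 0, 0], "spin": 0, "jaw": 0.07}, {"translation": [0.025, 0, 0], "spin": 0, "jaw": 0.07}, {"translation": [0.011, 0, 0], "spin": 0, "jaw": 0.07}, {"translation": [0, 0, 0.025], "spin": 0, "jaw": 0.07}, {"translation": [0, 0, 0.03], "spin": 0, "jaw": 0.07}, {"translation": [0, 0, 0.03], "spin": 0, "jaw": 0.07}, {"translation": [0, 0, 0.016], "spin": 0, "jaw": 0.07}, {"translation": [0, 0, 0], "spin": 0, "jaw": 0.07}], "squeeze": 30}}

```text
time: 29.38
tool_pos: [596.3, -362.0, 124.1]
tcp_rot: [-179.7, 0.4, -0.0]
ft_force: [-0.5, 0.4, -0.4]
finger_gap: 70.2
grip_force: 0.0
```

{"api": "carry_out", "payload": {"commands": [{"translation": [0, 0, 0], "spin": 0, "jaw": 0.07}, {"translation": [0, 0, 0], "spin": 0, "jaw": 0.07}, {"translation": [0, 0, 0], "spin": 0, "jaw": 0.07}, {"translation": [0, 0, 0], "spin": 0, "jaw": 0.07}, {"translation": [0, 0, 0], "spin": 0, "jaw": 0.07}, {"translation": [0, 0, 0], "spin": 0, "jaw": 0.07}, {"translation": [0, 0, 0], "spin": 0, "jaw": 0.07}, {"translation": [0, 0, 0], "spin": 0, "jaw": 0.07}], "squeeze": 30}}

```text
time: 30.05
tool_pos: [599.5, -364.0, 130.2]
tcp_rot: [180.0, -0.0, 0.0]
ft_force: [0.5, -0.2, -0.9]
finger_gap: 69.8
grip_force: 0.0
```

Run:
```python
from h import *
print(r.sense()["tool_pos"])
w=r.snapshot("wrist"); q=proj(w,np.array([599,-364,113])); A,e=blob(w,"orange",q,50); print(q,A,e,atz(w,A,113))
```

```text
[ 599.53151165 -364.00957366  130.15308994]
[319.59761565 268.88700304] [319.38693237 265.45361328] [58.5 60.8] [ 600.96342142 -363.88961234  113.        ]
```

{"api": "carry_out", "payload": {"commands": [{"translation": [0.0005, 0, 0.015], "spin": 0, "jaw": 0.07}, {"translation": [0, 0, 0.015], "spin": 0, "jaw": 0.07}, {"translation": [0, 0, 0.015], "spin": 0, "jaw": 0.07}, {"translation": [0, 0, 0.015], "spin": 0, "jaw": 0.07}, {"translation": [0, 0, 0.008], "spin": 0, "jaw": 0.07}, {"translation": [0, 0, 0.005], "spin": 0, "jaw": 0.07}, {"translation": [0, 0, 0], "spin": 0, "jaw": 0.07}, {"translation": [0, 0, 0], "spin": 0, "jaw": 0.07}], "squeeze": 30}}

```text
time: 30.77
tool_pos: [600.0, -364.0, 56.9]
tcp_rot: [-180.0, 0.0, -0.0]
ft_force: [-0.4, -0.5, 1.0]
finger_gap: 70.1
grip_force: 0.0
```

{"api": "carry_out", "payload": {"commands": [{"translation": [0, 0, 0], "spin": 0, "jaw": 0.05}, {"translation": [0, 0, 0], "spin": 0, "jaw": 0.04}, {"translation": [0, 0, 0], "spin": 0, "jaw": 0.034}, {"translation": [0, 0, 0], "spin": 0, "jaw": 0.03}, {"translation": [0, 0, 0], "spin": 0, "jaw": 0.02}, {"translation": [0, 0, 0], "spin": 0, "jaw": 0.02}, {"translation": [0, 0, 0], "spin": 0, "jaw": 0.02}, {"translation": [0, 0, 0], "spin": 0, "jaw": 0.02}], "squeeze": 30}}

```text
time: 31.43
tool_pos: [600.6, -364.4, 58.2]
tcp_rot: [179.9, -0.1, 0.0]
ft_force: [-1.1, 0.7, 5.1]
finger_gap: 31.3
grip_force: 29.7
```

{"api": "carry_out", "payload": {"commands": [{"translation": [0, 0, -0.005], "spin": 0, "jaw": 0.02}, {"translation": [0, 0, -0.015], "spin": 0, "jaw": 0.02}, {"translation": [0, 0, -0.025], "spin": 0, "jaw": 0.02}, {"translation": [0, 0, -0.03], "spin": 0, "jaw": 0.02}, {"translation": [0, 0, -0.03], "spin": 0, "jaw": 0.02}, {"translation": [0, 0, -0.03], "spin": 0, "jaw": 0.02}, {"translation": [0, 0, -0.025], "spin": 0, "jaw": 0.02}, {"translation": [0, 0, -0.012], "spin": 0, "jaw": 0.02}], "squeeze": 30}}

```text
time: 32.1
tool_pos: [601.2, -364.9, 235.2]
tcp_rot: [179.8, -0.3, -0.0]
ft_force: [0.1, -0.9, -0.7]
finger_gap: 31.2
grip_force: 29.7
```

{"api": "carry_out", "payload": {"commands": [{"translation": [-0.015, 0, 0], "spin": 0, "jaw": 0.02}, {"translation": [-0.025, 0, 0], "spin": 0, "jaw": 0.02}, {"translation": [-0.028, 0, 0], "spin": 0, "jaw": 0.02}, {"translation": [-0.028, -0.01, 0], "spin": 0, "jaw": 0.02}, {"translation": [-0.028, -0.02, 0], "spin": 0, "jaw": 0.02}, {"translation": [-0.028, -0.025, 0], "spin": 0, "jaw": 0.02}, {"translation": [-0.011, -0.035, 0], "spin": 0, "jaw": 0.02}, {"translation": [0, -0.037, 0], "spin": 0, "jaw": 0.02}], "squeeze": 30}}

```text
time: 32.77
tool_pos: [434.2, -236.6, 228.5]
tcp_rot: [-180.0, 0.1, -0.2]
ft_force: [0.3, 0.5, -0.4]
finger_gap: 31.4
grip_force: 29.8
```

{"api": "carry_out", "payload": {"commands": [{"translation": [0, -0.037, 0], "spin": 0, "jaw": 0.02}, {"translation": [0, -0.037, 0], "spin": 0, "jaw": 0.02}, {"translation": [0, -0.037, 0], "spin": 0, "jaw": 0.02}, {"translation": [0, -0.037, 0], "spin": 0, "jaw": 0.02}, {"translation": [0, -0.037, 0], "spin": 0, "jaw": 0.02}, {"translation": [0, -0.037, 0], "spin": 0, "jaw": 0.02}, {"translation": [0, -0.037, 0], "spin": 0, "jaw": 0.02}, {"translation": [0, -0.037, 0], "spin": 0, "jaw": 0.02}], "squeeze": 30}}

```text
time: 33.43
tool_pos: [436.3, 60.7, 228.9]
tcp_rot: [180.0, 0.0, -0.0]
ft_force: [0.8, -0.1, -0.3]
finger_gap: 31.3
grip_force: 29.8
```

{"api": "carry_out", "payload": {"commands": [{"translation": [0, -0.037, 0], "spin": 0, "jaw": 0.02}, {"translation": [0, -0.037, 0], "spin": 0, "jaw": 0.02}, {"translation": [0, -0.035, 0], "spin": 0, "jaw": 0.02}, {"translation": [0, -0.035, 0], "spin": 0, "jaw": 0.02}, {"translation": [0, -0.025, 0], "spin": 0, "jaw": 0.02}, {"translation": [0, -0.013, 0], "spin": 0, "jaw": 0.02}, {"translation": [0, 0, 0], "spin": 0, "jaw": 0.02}, {"translation": [0, 0, 0], "spin": 0, "jaw": 0.02}], "squeeze": 30}}

```text
time: 34.1
tool_pos: [436.6, 240.8, 228.6]
tcp_rot: [179.9, 0.1, 0.1]
ft_force: [0.0, -0.5, -0.3]
finger_gap: 31.2
grip_force: 29.8
```

{"api": "carry_out", "payload": {"commands": [{"translation": [0, 0, 0], "spin": 0, "jaw": 0.02}, {"translation": [0, 0, 0], "spin": 0, "jaw": 0.02}, {"translation": [0, 0, 0], "spin": 0, "jaw": 0.02}, {"translation": [0, 0, 0], "spin": 0, "jaw": 0.02}, {"translation": [0, 0, 0], "spin": 0, "jaw": 0.02}, {"translation": [0, 0, 0], "spin": 0, "jaw": 0.02}, {"translation": [0, 0, 0], "spin": 0, "jaw": 0.02}, {"translation": [0, 0, 0], "spin": 0, "jaw": 0.02}], "squeeze": 30}}

```text
time: 34.77
tool_pos: [437.0, 240.9, 229.0]
tcp_rot: [180.0, -0.0, -0.0]
ft_force: [0.1, -0.1, -1.1]
finger_gap: 31.3
grip_force: 29.8
```

{"api": "carry_out", "payload": {"commands": [{"translation": [0, -0.0005, 0.015], "spin": 0, "jaw": 0.02}, {"translation": [0, 0, 0.025], "spin": 0, "jaw": 0.02}, {"translation": [0, 0, 0.025], "spin": 0, "jaw": 0.02}, {"translation": [0, 0, 0.025], "spin": 0, "jaw": 0.02}, {"translation": [0, 0, 0.018], "spin": 0, "jaw": 0.02}, {"translation": [0, 0, 0], "spin": 0, "jaw": 0.02}, {"translation": [0, 0, 0], "spin": 0, "jaw": 0.02}, {"translation": [0, 0, 0], "spin": 0, "jaw": 0.02}], "squeeze": 30}}

```text
time: 35.43
tool_pos: [437.7, 241.9, 122.4]
tcp_rot: [-180.0, -0.1, 0.0]
ft_force: [-0.3, 0.1, 0.4]
finger_gap: 31.5
grip_force: 29.8
```

Run:
```python
from h import *
w=r.snapshot("wrist"); t=r.snapshot("top"); print(r.sense()["tool_pos"])
cv2.imwrite("pics/w9.png",np.hstack([cv2.resize(w["pixels"],(400,300)),cv2.resize(t["pixels"][210:300,130:260],(400,300))]))
```

```text
[438.28524494 242.10119001 123.08437941]
```

View pics/w9.png

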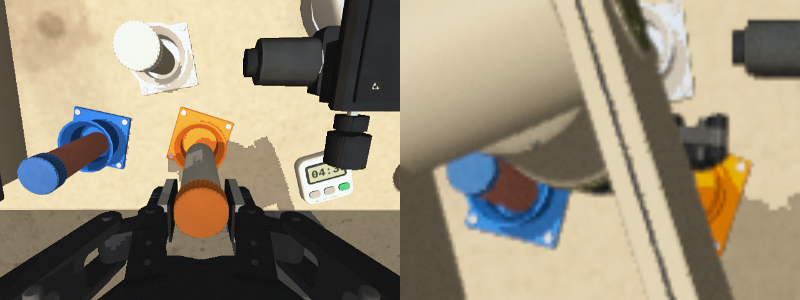

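The orange tube is over its cup, and the blue and white tubes are standing. Lowering.

{"api": "carry_out", "payload": {"commands": [{"translation": [-0.0005, 0, 0.01], "spin": 0, "jaw": 0.02}, {"translation": [0, 0, 0.01], "spin": 0, "jaw": 0.02}, {"translation": [0, 0, 0.01], "spin": 0, "jaw": 0.02}, {"translation": [0, 0, 0.01], "spin": 0, "jaw": 0.02}, {"translation": [0, 0, 0.006], "spin": 0, "jaw": 0.02}, {"translation": [0, 0, 0.004], "spin": 0, "jaw": 0.02}, {"translation": [0, 0, 0.002], "spin": 0, "jaw": 0.02}, {"translation": [0, 0, 0], "spin": 0, "jaw": 0.02}], "squeeze": 30}}

```text
time: 36.2
tool_pos: [436.5, 241.5, 68.8]
tcp_rot: [180.0, 0.0, -0.0]
ft_force: [0.7, 0.6, -0.4]
finger_gap: 31.1
grip_force: 29.8
```

{"api": "carry_out", "payload": {"commands": [{"translation": [0, 0, 0.001], "spin": 0, "jaw": 0.02}, {"translation": [0, 0, 0.001], "spin": 0, "jaw": 0.02}, {"translation": [0, 0, 0.001], "spin": 0, "jaw": 0.02}, {"translation": [0, 0, 0], "spin": 0, "jaw": 0.02}, {"translation": [0, 0, 0], "spin": 0, "jaw": 0.02}, {"translation": [0, 0, 0], "spin": 0, "jaw": 0.02}, {"translation": [0, 0, 0], "spin": 0, "jaw": 0.02}, {"translation": [0, 0, 0], "spin": 0, "jaw": 0.02}], "squeeze": 30}}

```text
time: 36.87
tool_pos: [438.1, 242.1, 68.1]
tcp_rot: [-179.9, -0.2, 0.0]
ft_force: [-1.2, -1.7, 10.6]
finger_gap: 31.4
grip_force: 30.5
```

Floor reached (10.6 N). Releasing, retreating and checking.

{"api": "carry_out", "payload": {"commands": [{"translation": [0, 0, -0.0005], "spin": 0, "jaw": 0.032}, {"translation": [0, 0, 0], "spin": 0, "jaw": 0.036}, {"translation": [0, 0, 0], "spin": 0, "jaw": 0.04}, {"translation": [0, 0, 0], "spin": 0, "jaw": 0.05}, {"translation": [0, 0, 0], "spin": 0, "jaw": 0.06}, {"translation": [0, 0, 0], "spin": 0, "jaw": 0.065}, {"translation": [0, 0, 0], "spin": 0, "jaw": 0.065}, {"translation": [0, 0, 0], "spin": 0, "jaw": 0.065}], "squeeze": 30}}

```text
time: 37.53
tool_pos: [436.4, 241.5, 66.4]
tcp_rot: [180.0, 0.0, -0.0]
ft_force: [-0.8, -0.5, -0.2]
finger_gap: 64.7
grip_force: 0.0
```

{"api": "carry_out", "payload": {"commands": [{"translation": [0, 0, -0.01], "spin": 0, "jaw": 0.065}, {"translation": [0, 0, -0.02], "spin": 0, "jaw": 0.065}, {"translation": [0, 0, -0.025], "spin": 0, "jaw": 0.065}, {"translation": [0, 0, -0.03], "spin": 0, "jaw": 0.065}, {"translation": [0, 0, -0.03], "spin": 0, "jaw": 0.065}, {"translation": [0, 0, -0.03], "spin": 0, "jaw": 0.065}, {"translation": [0, 0, -0.02], "spin": 0, "jaw": 0.065}, {"translation": [0, 0, 0], "spin": 0, "jaw": 0.065}], "squeeze": 30}}

```text
time: 38.2
tool_pos: [439.0, 242.6, 238.4]
tcp_rot: [-179.8, -0.5, -0.0]
ft_force: [1.4, 0.0, 1.2]
finger_gap: 64.9
grip_force: 0.0
```

{"api": "carry_out", "payload": {"commands": [{"translation": [-0.02, 0.01, 0], "spin": 0, "jaw": 0.065}, {"translation": [-0.02, 0.01, 0], "spin": 0, "jaw": 0.065}, {"translation": [-0.01, 0.01, 0], "spin": 0, "jaw": 0.065}, {"translation": [0, 0, 0], "spin": 0, "jaw": 0.065}, {"translation": [0, 0, 0], "spin": 0, "jaw": 0.065}, {"translation": [0, 0, 0], "spin": 0, "jaw": 0.065}, {"translation": [0, 0, 0], "spin": 0, "jaw": 0.065}, {"translation": [0, 0, 0], "spin": 0, "jaw": 0.065}], "squeeze": 30}}

```text
time: 38.87
tool_pos: [386.8, 211.8, 231.4]
tcp_rot: [180.0, 0.0, 0.0]
ft_force: [-0.5, -0.2, -0.5]
finger_gap: 65.1
grip_force: 0.0
```

Run:
```python
from h import *
w=r.snapshot("wrist"); t=r.snapshot("top"); print(r.sense()["tool_pos"],r.sense()["qd"].round(2))
for n,X in dict(blue=(439,370),orange=(437,241.5),white=(533.3,284.2)).items(): print(n,"cap pred",proj(w,np.array(X+(123.,))).round(1))
cv2.imwrite("pics/w10.png",np.hstack([cv2.resize(w["pixels"],(400,300)),cv2.resize(t["pixels"][170:315,330:540],(400,300))]))
```

```text
[386.67907591 211.70289583 231.28286714] [-0.14 -0.12  0.17 -0.02 -0.07  0.02]
blue cap pred [105.3 158.6]
orange cap pred [279.8 161.4]
white cap pred [211.4  14.2]
```

View pics/w10.png

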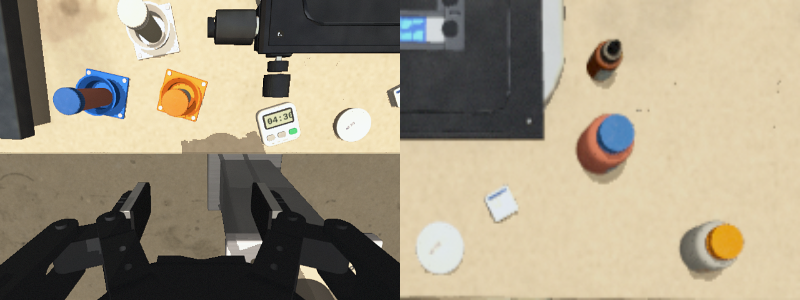

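All three caps are where predicted, upright in their stands (at 0.625 scale: blue (69,101), orange (176,102), white (131,12)). The bottles and dish have not moved.

```bash
python3 -c "from bench import r; print(r.hand_in())"
```

```text
the job is handed in; nothing more can be done
None
```

All three tubes stand upright on the floors of their matching stands, the bottles and dish look undisturbed, and the job was handed in at about 39 s; the hand-in returned no verdict.

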